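Clamp a spectacle front in its riveting jig

TASK

One of the two beech jigs holds a spectacle front under its clamp. Turn that jig's black bar knob clockwise (seen from above) until it suddenly becomes stiff, then give it a further 30 degrees, no more, and let go of it without turning it back. Do not turn the knob of the empty jig, and leave the spectacle front lying where it is.

Things in the scene. Friction and masses are not known exactly. Their poses are not given: they have to be found in the camera images.
- clamp_knob_grip (a point): Loaded jig's knob: black upright bar 48 x 14 x 36 mm high on a round foot (40 mm wide, 8 high). Point on its vertical turning axis, mid-bar, 14 mm below the bar's top, 22 above the foot, about 85 above the table; x along the bar, z up. Turns lightly (0.05 N m) clockwise for 8 to 50 degrees, then bites: about 0.4 N m while turning, over 0.2 when stopped. Stays where left. Pinch the bar's 14 mm from above.
- collar (a joint): Brass collar (64 mm wide, 5 thick, pointer tab 12 mm) under the clamp knob's foot, same axis; rad, clockwise. It stays at 0 until the screw bites, then turns with the knob: it shows the extra turn (0.52 = 30 degrees). It does not follow the knob back. Its tab starts at one dark line on the fixed aluminium disc below; the second line is 30 degrees clockwise.
- glasses: Dark tortoiseshell spectacle front, 136 mm wide (y), 48 tall (x), 6 thick, loose, lying between six locating pins on the loaded jig (beech plate 140 x 162 x 18 mm). Origin: its underside, mid-width, mid-height, near the bridge under the clamp's rubber pad. The clamp knob's axis is 75 mm from it along its -x.
- spare_knob (a joint): Turn in rad, clockwise positive, of the same kind of knob on the empty jig beside it; 0 at the start. It is to be left alone.
Things that resemble listed ones, but are neither listed nor needed, are in the scene too. Leave any red look-alike of the part that bears clamp_knob_grip alone.

How it is judged:
At the end, for the whole second after the job is handed in: The collar under the loaded jig's knob has turned 30 degrees past the bite, give or take 12 (0.31 to 0.74 rad), and the knob has not been turned back: its bar is within 50 degrees of the spectacle front's x axis (60 as it bites, about 30 after the extra turn) (value of joint collar between 0.31 and 0.74 rad and angle between the x axis of clamp_knob_grip and the x axis of glasses, either way round below 0.87 rad); the robot touches nothing.
It fails at once if the knob of the empty jig is turned by more than 0.2 rad (value of joint spare_knob above 0.2 rad or value of joint spare_knob below -0.2 rad).
It fails at once if the spectacle front is shifted by more than 15 mm (distance of glasses from where it was at the start of the episode above 0.015 m).
It also fails if it takes over 43 s, if anything falls off the work surface, if the arm or the gripper's body presses on something with over 40 N, if the wrist force passes 120 N, or if a joint passes its speed limit or range.

ROBOT

A 6-joint arm with a two-finger parallel gripper is mounted at the origin on the work surface. World frame = base frame: x ahead of the robot, y to its left, z up, the work surface at z = 0. Lengths are in m, angles in rad, forces in N, time in s.
With the tool pointing down it reaches from about 0.3 to 0.775 m from the base axis. Payload 14.6 kg.
Tool frame: the origin (TCP) lies midway between the tips of the shut fingers; the grasp point (between the pads) lies 19 mm behind it (ctrl.pinch_z is the distance from the TCP to the grasp point, in m); z points along the fingers, y is the line along which they close (so a half turn about z gives the same grasp; the last joint's range is limited). The gripper opens to 94 mm and grips with 3 to 60 N. Pads are 16 mm wide; open, the fingers measure 119 mm over their backs; the gripper's body (75 mm by 177 mm) begins 78 mm behind the grasp point.
Start: joints at [-1.383, 0.3, 1.521, -0, 1.321, -0.067], TCP at [0.139, -0.532, 0.205] pointing down, gripper open.
Joint ranges: [-3.03, 3.03], [-0.79, 2.21], [0.23, 2.52], [-1.04, 4.18], [0, 3.07], [-2.55, 2.55]. Speed limits (rad/s): [2.22, 2.22, 2.57, 3.14, 3.14, 3.14].

INTERFACE

Orientations are given as [roll, pitch, yaw] about the fixed x, y, z axes, in that order (R = Rz(yaw) Ry(pitch) Rx(roll)).
In Python, from station import ctrl gives the robot as it stands.
- The arm moves only by the tool jog_arm, never from a script. Its argument "motion" is a list of rows, each a list of 7 numbers: the shift along the tool's x, y, z in m, then the turn, a rotation vector about the tool's x, y, z in rad, then the opening, from -1 (shut) to 1 (fully open). In form: [[tx, ty, tz, rx, ry, rz, gripper], ...]. A call has 1 to 5 rows; each row shifts and turns the commanded pose from where the row before left it, along the tool's axes as they then stand; what a row does not reach is not made up. A row lasts 1/10 s, in which the tool goes at most 50 mm and 8.59 degrees, less where a joint would pass 70% of its speed; a pose out of reach is approached as far as the arm can. A call is refused whole if a number of a shift passes 0.05 or a number of a turn 0.15, either way. A call with a gripper value outside its range is refused whole. The fingers move at their own pace and stop on an object; "squeeze" is the grip in N (left out, the last holds). Time passes only in rows, so rows that do not move let the fingers close. It gives the time, the measured TCP pose, the force, the opening and the grip force at its end, in the units of the state.
- ctrl.get_obs(): the state, without advancing time (a new reading comes with each control period).
- ctrl.camera(name): name is "scene" or "top" or "wrist"; returns the picture (400x640x3 uint8, red, green, blue); there is no depth.
- ctrl.camera_model(name): a dict with "intrinsics" (3x3 intrinsics, pixels), "rvec" (rotation vector, rad) and "tvec" (3), from world to camera coordinates, as OpenCV has them. Camera axes: x right, y down, z forward; pixel columns grow to the right and rows downward; lengths in m; the calibration is good to about 2 mm. A picture is of the moment at which its call begins: read the wrist's pose just before it. camera_model takes no time and is no camera call; for the wrist camera it gives the pose at the moment of the call.
- ctrl.hand_in(): hands the job in; it is judged then, once.
The state is a dict: "time_s": time; "qpos": joint angles; "joint_vel": joint speeds; "tau": joint torques, N m; "ee_pos": TCP position; "eef_rot": TCP orientation; "force": force on the tool from outside, world axes, zero at the start; "moment": the same for the moment, N m; "grip_width": finger opening in m; "grip_force": force on a finger pad.
Only numpy, scipy, OpenCV 4.12 (cv2) and the standard library are available. Lean on these libraries where they do the work, as an engineer would, in place of code of your own. Each camera call takes 0.05 s, during which the arm holds its last target. There are 200 camera calls.

## Working session

There is one attempt and no reset: what is moved stays moved. The work goes in short steps, Python scripts to look and compute and a tool call to move; the robot and the scene stay as the last step left them, time stands still between calls to the robot, and variables do not carry over. Pictures are saved under pics/ and viewed, at most 10 in all, crops included, and the job is handed in when it is done.

Besides the shell and the picture viewer there is one more tool, called as name(argument=value, ...), one argument or row to a line, values as JSON. jog_arm: Moves the arm, as the interface text tells. Its arguments: {"type":"object","properties":{"motion":{"type":"array"},"squeeze":{"type":"number"}},"required":["motion"]}

```bash
mkdir -p pics; cat > h.py <<'E'
import numpy as np, cv2
from station import ctrl
def save(n,f):
    m=ctrl.camera_model(n); im=ctrl.camera(n); cv2.imwrite(f,im[:,:,::-1]); return im,m
def ray(m,uv,z):
    K=np.array(m["intrinsics"]);R=cv2.Rodrigues(np.array(m["rvec"],float))[0];t=np.array(m["tvec"],float).ravel()
    c=-R.T@t; d=R.T@np.linalg.inv(K)@np.array([uv[0],uv[1],1.]); return c+d*(z-c[2])/d[2]
E
python3 - <<'E'
from h import *
a,m=save("top","pics/top.png"); b,m2=save("scene","pics/scene.png")
o=ctrl.get_obs(); print(o["ee_pos"],o["eef_rot"],o["time_s"],ctrl.pinch_z)
E
```

```text
[ 0.13857049 -0.53200629  0.20494458] [-3.14056188e+00 -3.19326509e-05  2.54836689e-01] 0.1 0.0188
```

View pics/top.png

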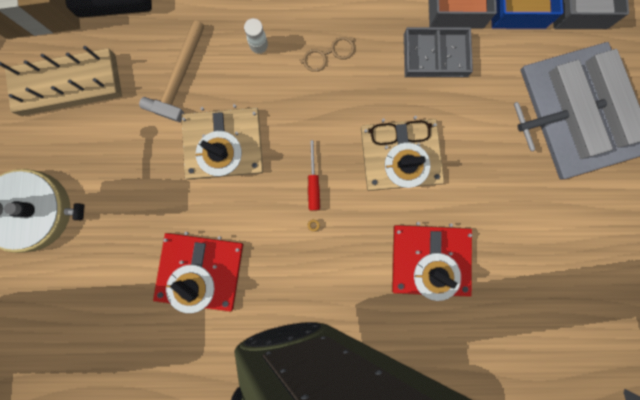

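View pics/scene.png

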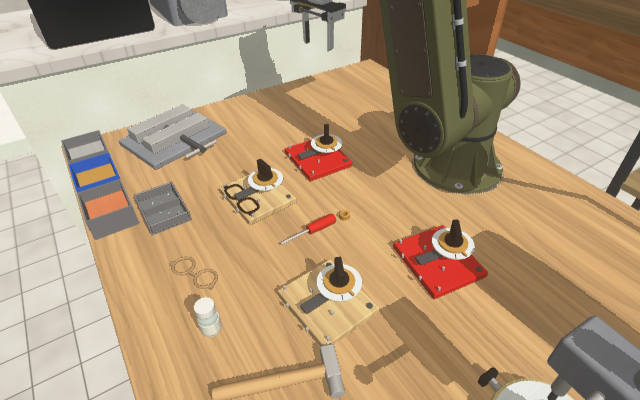

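The top view shows the loaded jig at right: disc near (407,165), glasses near (401,132), bar from about (398,163) to (427,160). The empty jig is at left, with two red look-alikes below.

```bash
python3 - <<'E'
from h import *
im=cv2.imread("pics/top.png"); m=ctrl.camera_model("top")
K=np.array(m["intrinsics"]);R=cv2.Rodrigues(np.array(m["rvec"],float))[0];print("cam",-R.T@np.array(m["tvec"]).ravel(),K[0,0])
for n,uv,z in [("disc",(407.5,165.5),.04),("bar",(410,162),.099),("corner",(362,126),.018),("corner",(438,121),.018),("corner",(444,184),.018),("corner",(369,189),.018)]: print(n,ray(m,uv,z).round(3))
c=cv2.resize(im[110:200,350:460],None,fx=6,fy=6,interpolation=cv2.INTER_CUBIC); cv2.imwrite("pics/topc.png",c)
E
```

```text
cam [ 0.36498879 -0.01164831  0.8269235 ] 391.48427056059234
disc [ 0.512 -0.193  0.04 ]
bar [ 0.508 -0.185  0.099]
corner [ 0.601 -0.104  0.018]
corner [ 0.612 -0.266  0.018]
corner [ 0.477 -0.274  0.018]
corner [ 0.467 -0.117  0.018]
```

View pics/topc.png

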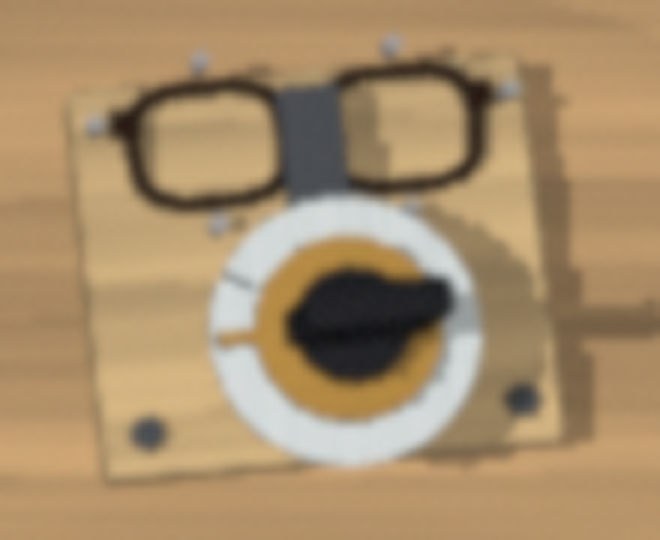

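The zoomed crop shows the tab at (237,338), on the first line. The second line is at (238,280), which is clockwise. The bar runs from (295,322) to (450,292), about 93° from the glasses' x axis, so I expect roughly 33° to the bite plus 30°. I'll move over it next.

jog_arm(
  motion=[
    [0.04,-0.0215,0,0,0,0,-0.1],
    [0.04,-0.0215,0,0,0,0,-0.1],
    [0.04,-0.0215,0,0,0,0,-0.1],
    [0.04,-0.0215,0,0,0,0,-0.1],
    [0.04,-0.0215,0,0,0,0,-0.1],
  ],
)

```text
time_s: 0.6
ee_pos: [0.306, -0.3763, 0.2053]
eef_rot: [-3.141, 0.0, 0.255]
force: [0.4, -0.3, 0.1]
grip_width: 0.0574
grip_force: 0.0
```

jog_arm(
  motion=[
    [0.04,-0.0215,0,0,0,0,-0.1],
    [0.04,-0.0215,0,0,0,0,-0.1],
    [0.04,-0.0215,0,0,0,0,-0.1],
    [0.04,-0.0215,0,0,0,0,-0.1],
    [0.04,-0.0215,0,0,0,0,-0.1],
  ],
)

```text
time_s: 1.1
ee_pos: [0.4726, -0.2218, 0.2053]
eef_rot: [-3.141, 0.0, 0.255]
force: [-0.5, -0.3, -0.1]
grip_width: 0.0416
grip_force: 0.0
```

jog_arm(
  motion=[
    [0,0,0,0,0,-0.14,-0.1],
    [0,0,0,0,0,-0.14,-0.1],
    [0,0,0,0,0,-0.14,-0.1],
    [0,0,0,0,0,-0.14,-0.1],
    [0,0,0,0,0,-0.14,-0.1],
  ],
)

```text
time_s: 1.6
ee_pos: [0.4714, -0.2232, 0.2051]
eef_rot: [-3.141, 0.0, 0.961]
force: [-0.7, -0.0, 0.5]
grip_width: 0.042
grip_force: 0.0
```

jog_arm(
  motion=[
    [0,0,0,0,0,-0.14,-0.1],
    [0,0,0,0,0,-0.14,-0.1],
    [0,0,0,0,0,-0.14,-0.1],
    [0,0,0,0,0,-0.14,-0.1],
    [0,0,0,0,0,-0.14,-0.1],
  ],
)

```text
time_s: 2.1
ee_pos: [0.4714, -0.2233, 0.2051]
eef_rot: [-3.141, -0.0, 1.661]
force: [0.2, -0.3, 0.4]
grip_width: 0.0423
grip_force: 0.0
```

```bash
python3 - <<'E'
from h import *
o=ctrl.get_obs(); print(o["ee_pos"],o["eef_rot"],o["time_s"],o["qpos"],o["grip_width"])
a,m=save("wrist","pics/w1.png")
E
```

```text
[ 0.47138776 -0.22327017  0.20512174] [-3.14102333e+00 -3.78950281e-04  1.66063500e+00] 2.1 [-5.12564116e-01  2.37311137e-01  1.60104561e+00 -1.07258678e-05
  1.30391973e+00 -6.02400070e-01] 0.04234972677040585
```

View pics/w1.png

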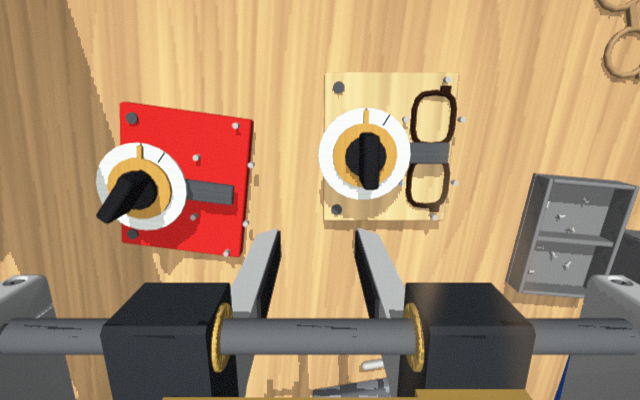

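The wrist view shows the loaded jig at upper centre: disc at (364,153), bar from (365,135) to (371,188), and tab at (366,116). The next script measures them.

```bash
cat >> h.py <<'E'
def measure(im,m,box):
    x0,y0,x1,y1=box; c=im[y0:y1,x0:x1].astype(int); mx=c.max(2);mn=c.min(2)
    w=((mn>175)&(mx-mn<35)).astype(np.uint8); k=(mx<45).astype(np.uint8)
    def big(q):
        cs,_=cv2.findContours(q,cv2.RETR_EXTERNAL,cv2.CHAIN_APPROX_NONE); return max(cs,key=lambda a:len(a)).reshape(-1,2)+[x0,y0]
    W=np.array([ray(m,p,.05)[:2] for p in cv2.convexHull(big(w).astype(np.int32)).reshape(-1,2)])
    A=cv2.minEnclosingCircle(W.astype(np.float32)); E=cv2.fitEllipse((W*1e4).astype(np.float32))
    print("disc z.05",A,np.array(E[0])/1e4,np.array(E[1])/1e4)
    B=big(k); print("black px bbox",B.min(0),B.max(0))
    return B
E
python3 - <<'E'
from h import *
im=cv2.imread("pics/w1.png")[:,:,::-1]; m=ctrl.camera_model("wrist")
R=cv2.Rodrigues(np.array(m["rvec"],float))[0];print("cam",-R.T@np.array(m["tvec"]).ravel(),R.round(2).tolist())
B=measure(im,m,(315,98,412,205))
for n,uv,z in [("barT",(367,135),.099),("barB",(371,188),.099),("collar",(365,155),.055),("tab",(366,116),.055),("line2",(386,119),.05),("cornTL",(325,73),.018),("cornTR",(459,73),.018),("cornBL",(324,220),.018),("cornBR",(437,221),.018)]: print(n,ray(m,uv,z).round(4))
cv2.imwrite("pics/w1c.png",cv2.resize(im[95:210,315:415,::-1],None,fx=5,fy=5,interpolation=cv2.INTER_CUBIC))
E
```

```text
cam [ 0.46409507 -0.14689188  0.38386773] [[1.0, 0.1, -0.0], [0.1, -0.96, 0.26], [0.03, -0.26, -0.96]]
disc z.05 ((0.5142901539802551, -0.1905432641506195), 0.046091336756944656) [ 0.51455845 -0.19044385] [0.09109014 0.09161937]
black px bbox [346 133] [384 188]
barT [ 0.5075 -0.1673  0.099 ]
barB [ 0.5172 -0.2121  0.099 ]
collar [ 0.5149 -0.1898  0.055 ]
tab [ 0.5108 -0.1529  0.055 ]
line2 [ 0.5311 -0.1539  0.05  ]
cornTL [ 0.4684 -0.1153  0.018 ]
cornTR [ 0.6048 -0.1018  0.018 ]
cornBL [ 0.4839 -0.2735  0.018 ]
cornBR [ 0.6132 -0.2619  0.018 ]
```

View pics/w1c.png

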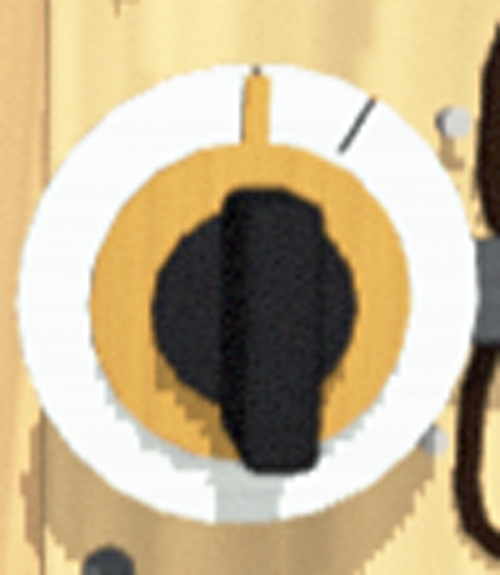

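jog_arm(
  motion=[
    [0.0145,0.023,0,0,0,0,-0.1],
    [0.0145,0.023,0,0,0,0,-0.1],
    [0,0,0.02,0,0,-0.047,-0.1],
    [0,0,0.03,0,0,0,-0.1],
    [0,0,0,0,0,0,-0.1],
  ],
)

```text
time_s: 2.65
ee_pos: [0.5134, -0.1898, 0.1519]
eef_rot: [-3.136, -0.003, 1.699]
force: [0.3, -0.1, 0.7]
grip_width: 0.0423
grip_force: 0.0
```

jog_arm(
  motion=[
    [0,0.001,0.03,0,0,0,-0.1],
    [0,0,0.03,0,0,0,-0.1],
    [0,0,0.02,0,0,0,-0.1],
    [0,0,0.003,0,0,0,-0.1],
    [0,0,0,0,0,0,-0.1],
  ],
)

```text
time_s: 3.15
ee_pos: [0.5162, -0.1907, 0.0734]
eef_rot: [3.141, 0.0, 1.701]
force: [0.8, -0.8, 0.4]
grip_width: 0.0424
grip_force: 0.0
```

jog_arm(
  motion=[
    [0,0,0,0,0,0,-0.5],
    [0,0,0,0,0,0,-0.8],
    [0,0,0,0,0,0,-1],
    [0,0,0,0,0,0,-1],
    [0,0,0,0,0,0,-1],
  ],
  squeeze=40,
)

```text
time_s: 3.65
ee_pos: [0.5153, -0.1907, 0.073]
eef_rot: [-3.14, 0.0, 1.702]
force: [-7.9, -0.5, 7.9]
grip_width: 0.0138
grip_force: 40.0
```

```bash
python3 - <<'E'
from h import *
o=ctrl.get_obs()
for k in("ee_pos","eef_rot","force","moment","grip_width","grip_force"):print(k,np.round(o[k],4))
E
```

```text
ee_pos [ 0.5153 -0.1907  0.073 ]
eef_rot [-3.1401e+00  1.0000e-04  1.7017e+00]
force [-7.8792 -0.5209  7.877 ]
moment [-0.2075  1.4688 -0.0531]
grip_width 0.0138
grip_force 39.967
```

jog_arm(
  motion=[
    [0,-0.0007,0,0,0,0,-1],
    [0,0,0,0,0,0.1,-1],
    [0,0,0,0,0,0.1,-1],
    [0,0,0,0,0,0.1,-1],
    [0,0,0,0,0,0.1,-1],
  ],
  squeeze=60,
)

```text
time_s: 4.15
ee_pos: [0.5152, -0.1907, 0.0731]
eef_rot: [3.141, 0.0, 1.298]
force: [-3.1, 0.0, 6.1]
grip_width: 0.0138
grip_force: 60.0
```

```bash
cat > st.py <<'E'
from h import *
o=ctrl.get_obs()
for k in("ee_pos","eef_rot","force","moment","grip_width","grip_force","time_s"):print(k,np.round(o[k],4))
E
python3 st.py
```

```text
ee_pos [ 0.5152 -0.1907  0.0731]
eef_rot [3.1414e+00 4.0000e-04 1.2977e+00]
force [-3.1268  0.0242  6.0774]
moment [-0.122   0.5658  0.0845]
grip_width 0.0138
grip_force 59.9783
time_s 4.15
```

jog_arm(
  motion=[
    [0,0,0,0,0,0.03,-1],
    [0,0,0,0,0,0.03,-1],
    [0,0,0,0,0,0.03,-1],
  ],
)

```text
time_s: 4.45
ee_pos: [0.5152, -0.1908, 0.0731]
eef_rot: [3.141, 0.0, 1.211]
force: [-3.8, -0.8, 4.7]
grip_width: 0.0134
grip_force: 60.0
```

```bash
python3 st.py | sed -n '2p;4p'
```

```text
eef_rot [3.1413e+00 4.0000e-04 1.2106e+00]
moment [-0.0778  0.5946  0.0662]
```

jog_arm(
  motion=[
    [0,0,0,0,0,0.03,-1],
    [0,0,0,0,0,0.03,-1],
  ],
)

```text
time_s: 4.65
ee_pos: [0.5152, -0.1908, 0.0731]
eef_rot: [3.141, 0.0, 1.151]
force: [-2.8, 0.2, 4.6]
grip_width: 0.0139
grip_force: 60.0
```

```bash
python3 st.py | sed -n '2p;4p'
```

```text
eef_rot [3.1413e+00 3.0000e-04 1.1506e+00]
moment [-0.1108  0.5702 -0.0343]
```

jog_arm(
  motion=[
    [0,0,0,0,0,0.03,-1],
    [0,0,0,0,0,0.03,-1],
  ],
)

```text
time_s: 4.85
ee_pos: [0.5152, -0.1908, 0.0731]
eef_rot: [3.141, 0.0, 1.091]
force: [-3.0, 0.2, 5.5]
grip_width: 0.0135
grip_force: 60.1
```

```bash
python3 st.py | sed -n '2p;4p'
```

```text
eef_rot [3.1413e+00 5.0000e-04 1.0910e+00]
moment [-0.1356  0.6179  0.3968]
```

The screw bit between yaw 1.151 and 1.091: the z moment rose to 0.40 N m. About 0.47 rad remains.

jog_arm(
  motion=[
    [0,0,0,0,0,0.08,-1],
    [0,0,0,0,0,0.08,-1],
    [0,0,0,0,0,0.08,-1],
    [0,0,0,0,0,0.08,-1],
    [0,0,0,0,0,0.08,-1],
  ],
)

```text
time_s: 5.35
ee_pos: [0.5152, -0.1908, 0.0731]
eef_rot: [3.141, 0.0, 0.689]
force: [-3.5, -1.0, 5.5]
grip_width: 0.0137
grip_force: 60.1
```

jog_arm(
  motion=[
    [0,0,0,0,0,0.06,-1],
    [0,0,0,0,0,0,-1],
    [0,0,0,0,0,0,-1],
  ],
)

```text
time_s: 5.65
ee_pos: [0.5152, -0.1908, 0.0731]
eef_rot: [3.141, 0.0, 0.632]
force: [-2.6, 0.3, 6.4]
grip_width: 0.0136
grip_force: 60.0
```

```bash
python3 st.py; python3 - <<'E'
from h import *
im,m=save("top","pics/t2.png")
im2,m2=save("wrist","pics/w2.png")
a=cv2.resize(im[120:205,355:460,::-1],None,fx=4,fy=4,interpolation=cv2.INTER_CUBIC)
b=im2[:,160:520,::-1]
o=np.zeros((400,790,3),np.uint8);o[:340,:420]=a;o[:400,425:785]=b
cv2.imwrite("pics/v2.png",o)
E
```

```text
ee_pos [ 0.5152 -0.1908  0.0731]
eef_rot [3.1411e+00 4.0000e-04 6.3200e-01]
force [-2.6005  0.3424  6.4078]
moment [-0.1971  0.6392  0.1938]
grip_width 0.0136
grip_force 60.0177
time_s 5.65
```

View pics/v2.png

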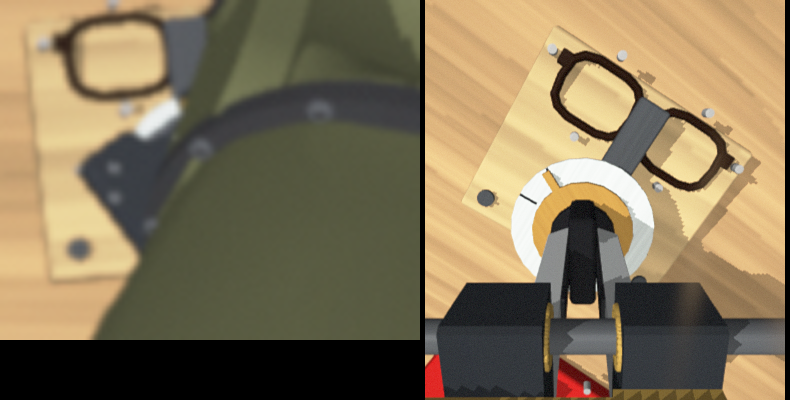

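The wrist view shows the tab near (550,178) on or close to the second line, with the first line exposed at (528,199). I'll work out the angle, then release gently.

```bash
python3 - <<'E'
from h import *
m=ctrl.camera_model("wrist"); im=cv2.imread("pics/w2.png"); c=np.array([.5147,-.190])
hsv=cv2.cvtColor(im,cv2.COLOR_BGR2HSV)
for v,u in np.argwhere((hsv[...,2]>60)&(hsv[...,1]>120)):
    pass
def ang(p,z):
    q=ray(m,p,z)[:2]-c; return np.degrees(np.arctan2(q[1],q[0])),np.hypot(*q)
print("line1",ang((258,195),.05),ang((270,203),.05))
pts=[ang((u,v),.055) for v in range(160,240) for u in range(240,340) if hsv[v,u,1]>110 and hsv[v,u,2]>80]
pts=np.array([p for p in pts if .034<p[1]<.043]); print("tab",np.median(pts,0),pts.min(0),pts.max(0),len(pts))
E
```

```text
line1 (np.float64(93.8119940887458), np.float64(0.04225207073113472)) (np.float64(94.64325871980945), np.float64(0.03336022212496557))
tab [6.47867368e+01 3.85607348e-02] [6.07582525e+01 3.41161593e-02] [6.85043823e+01 4.29896040e-02] 122
```

The collar has turned about 29.5°. Next is the release and lift.

jog_arm(
  motion=[
    [0,0,0,0,0,0,-0.6],
    [0,0,0,0,0,0,-0.3],
    [0,0,0,0,0,0,-0.2],
    [0,0,0,0,0,0,-0.2],
    [0,0,0,0,0,0,-0.2],
  ],
  squeeze=5,
)

```text
time_s: 6.25
ee_pos: [0.5152, -0.1905, 0.0724]
eef_rot: [-3.142, 0.0, 0.632]
force: [0.9, -0.2, 0.1]
grip_width: 0.0377
grip_force: 0.0
```

jog_arm(
  motion=[
    [0,0,-0.02,0,0,0,-0.2],
    [0,0,-0.04,0,0,0,-0.2],
    [0,0,-0.04,0,0,0,-0.2],
    [0,0,-0.03,0,0,0,-0.2],
    [0,0,0,0,0,0,-0.2],
  ],
)

```text
time_s: 6.75
ee_pos: [0.5166, -0.1911, 0.2068]
eef_rot: [3.136, -0.003, 0.632]
force: [-0.1, 0.3, -1.0]
grip_width: 0.0378
grip_force: 0.0
```

jog_arm(
  motion=[
    [-0.04,0,0,0,0,0,-0.2],
    [-0.04,0,0,0,0,0,-0.2],
    [0,0,0,0,0,0,-0.2],
    [0,0,0,0,0,0,-0.2],
  ],
)

```text
time_s: 7.15
ee_pos: [0.4504, -0.238, 0.202]
eef_rot: [-3.141, 0.0, 0.63]
force: [0.2, 0.2, 0.3]
grip_width: 0.0377
grip_force: 0.0
```

```bash
python3 - <<'E'
from h import *
im,m=save("wrist","pics/w3.png")
E
```

```text
(no output)
```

View pics/w3.png

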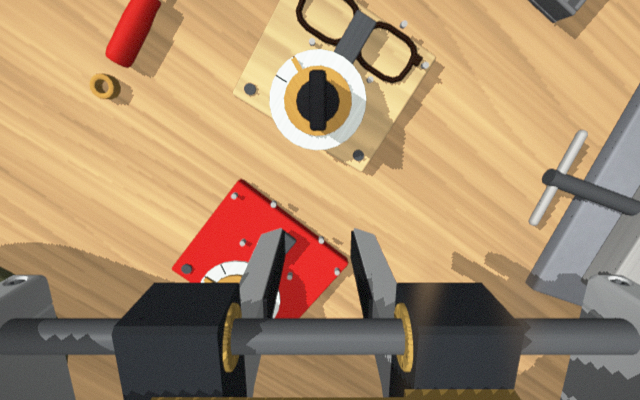

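The view after release shows the bar at (317,100), still along the tool's x axis. The tab at (294,60) covers the second line, the first line is exposed at (281,77), and the glasses are still in place between the pins.

```bash
python3 -c "
from station import ctrl
print(ctrl.hand_in())"
```

```text
the job is handed in; nothing more can be done
None
```

I turned the loaded jig's knob clockwise to the bite and about 30° beyond (the camera put the collar at 29.5°), let go without turning it back, and handed the job in; the spectacle front stayed between its pins, and I never touched the empty jig.

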